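Roll the specimen vial to the reader

ROBOT

A 6-joint arm with a two-finger parallel gripper is mounted at the origin on the work surface. World frame = base frame: x ahead of the robot, y to its left, z up, the work surface at z = 0. Lengths are in m, angles in rad, forces in N, time in s.
With the tool pointing down it reaches from about 0.35 to 0.85 m from the base axis. Payload 8.1 kg.
Tool frame: the origin (TCP) lies between the finger pads; the fingertips stand 11 mm ahead of it and the grasp point (between the pads) lies 8 mm behind it (robot.tips_ahead is the distance from the TCP to the fingertips, in m); z points along the fingers, y is the line along which they close (so a half turn about z gives the same grasp; the last joint's range is limited). The gripper opens to 93 mm and grips with 3 to 60 N. Pads are 15 mm wide; open, the fingers measure 128 mm over their backs; the gripper's body (75 mm by 188 mm) begins 65 mm behind the grasp point.
Start: joints at [1.031, 0.13, 1.488, -0, 1.523, -0.085], TCP at [0.264, 0.539, 0.23] pointing down, gripper open.
Joint ranges: [-2.96, 2.96], [-0.89, 2.26], [0.02, 2.5], [-1.34, 4.48], [0, 2.73], [-2.66, 2.66]. Speed limits (rad/s): [2.39, 2.39, 2.79, 3.14, 3.14, 3.14].

INTERFACE

Orientations are given as a rotation vector (axis times angle).
In Python, from plant import robot gives the robot as it stands. The module is installed in compiled form; this text tells all that it offers.
- The arm moves only by the tool move_arm, never from a script. Its argument "deltas" is one flat list of numbers, 7 for each row, row after row: the shift along the tool's x, y, z in m, then the turn, a rotation vector about the tool's x, y, z in rad, then the opening, from 0 (shut) to 1 (fully open). A call has 1 to 12 rows; each row is the pose to reach, as a shift and turn from the pose commanded when the call began, along the tool's axes at that moment; what a row does not reach only later rows make up. A row lasts 1/8 s, in which the tool goes at most 62.5 mm and 10.7 degrees, less where a joint would pass 70% of its speed; a pose out of reach is approached as far as the arm can. A call with a gripper value outside its range is refused whole. The fingers move at their own pace and stop on an object; "squeeze" is the grip in N (left out, the last holds). Time passes only in rows, so rows that repeat a pose let the fingers close. It gives the time, the measured TCP pose, the force, the opening and the grip force at its end, in the units of the state.
- robot.read_state(): the state, without advancing time (a new reading comes with each control period).
- robot.read_camera(name): name is "side" or "top" or "wrist"; returns (picture, depth): 384x512x3 uint8, red, green, blue; 384x512 float32, m along the optical axis (not along the pixel's ray), 0 where there is no reading.
- robot.camera_model(name): a dict with "K" (3x3 intrinsics, pixels), "R" (3x3) and "t" (3): a world point X has camera coordinates R X + t; the wrist camera has in their place "tool_from_camera" (4x4, takes a point from camera to tool coordinates, whose origin is the TCP and whose axes are the flange's). Camera axes: x right, y down, z forward; pixel columns grow to the right and rows downward; lengths in m; the calibration is good to about 2 mm. A picture is of the moment at which its call begins: read the wrist's pose just before it. camera_model takes no time and is no camera call.
- robot.close_job(): hands the job in; it is judged then, once.
Trained networks look in the newest picture that a camera, given by its name, has taken for a name from the list of things; names that differ only in an ending like _2 or _b are one class to them, and where a whole thing is asked for, a point or a joint stands for the part that bears it (a point fixed in the world has none). Each returns a list of dicts, best first, with "confidence" (0 to 1); they miss things now and then, are a little off and sometimes report something else, mostly with a low value. They report only what shows in the picture. A call takes as long as a camera call. They do not tell look-alikes from the thing itself.
- robot.recognise(camera, label): "uv" ([column, row] in pixels, amid what is visible of it).
The state is a dict: "t": time; "q": joint angles; "dq": joint speeds; "joint_torque": joint torques, N m; "tool_pos": TCP position; "orientation": TCP orientation; "force": force on the tool from outside, world axes, zero at the start; "wrist_torque": the same for the moment, N m; "opening": finger opening in m; "gripper_force": force on a finger pad.
Only numpy, scipy, OpenCV 4.12 (cv2) and the standard library are available. Lean on these libraries where they do the work, as an engineer would, in place of code of your own. Each camera call takes 0.05 s, during which the arm holds its last target. There are 200 camera calls.

TASK

Take the upright paddle with the square block foot from the steel tool tray and, pushing with it, roll the capped vial that lies in the aluminium track gently up the little ramp until it drops into its seat against the black stop at the reader end. Do not touch the vial with the gripper or lift it out of the track. Then stand the paddle upright in the tool tray again and let go.

Things in the scene. Friction and masses are not known exactly. Their poses are not given: they have to be found in the camera images.
- paddle_mid (a point): Upright pushing paddle, 106 mm tall, 140 g, standing loose in the tray. Foot: white block 24 mm (x) by 46 mm (y), 36 mm high; its 46 mm wide faces push. Above, from 36 to 106 mm, a square handle 20 x 20 mm, parallel to the block. Point: on the centre line, 53 mm above the underside; z up. Beside it, on either side, a tamper with a like handle but a round steel foot: not wanted.
- vial: Amber glass vial with white cap, lying across the track: 28 mm in diameter, 60 mm long, about 40 g; rolls very freely. Origin at its centre, on its axis; y runs along the vial (cap at +y), x and z turn as it rolls. Not the vial that stands upright on the bench.
- track: Fixed channel, 300 mm along x (vial rolls to +x), 80 mm wide. Origin on the bench under its middle, z up. Floor at z 4 mm; side walls to z 14 mm, 64 mm apart; 10 mm high lip at x -150 mm. From x 67 to 108 mm the floor ramps up by 2 mm, then drops back to the seat. Black stop 30 mm high: face at x 130 mm; seated vial: centre at x 116, z 18 mm. Behind: reader, 44 mm high, to x 200 mm.
- tray: Shallow steel tool tray fixed to the bench, 100 mm (x) by 250 mm (y), walls 4 mm thick, 10 mm high. Origin on the bench under its centre, z up; inner floor 4 mm above the bench. Paddle and tamper stand in its two halves, about 60 mm either side of the middle.
Things that resemble listed ones, but are neither listed nor needed, are in the scene too. Several things look just like the part that bears paddle_mid: the one meant starts farthest to the robot's right. What is shaped like the vial but yellow is not meant.

How it is judged:
On the way, in this order (a step that is already met when the one before it is completed fails the run):
1. the paddle is held and lifted clear of the tray (contact force between the fingers and paddle above 1 N and height (world z) of paddle_mid above 0.07 m), for 0.1 s.
2. the held paddle pushes the vial (contact force between the fingers and paddle above 1 N and contact force between paddle and vial above 0.02 N).
3. the vial lies in its seat at the stop while the paddle is still held (x of vial in the frame of track between 0.106 and 0.122 m and z of vial in the frame of track below 0.026 m and angle between the y axis of vial and the y axis of track, either way round below 0.18 rad and contact force between the fingers and paddle above 1 N), for 0.2 s.
At the end, for the whole second after the job is handed in: The vial rests in the track's seat against the stop (centre within 10 mm of its seated place along the track, not lifted, its axis within 10 degrees of square across the track), and the paddle stands upright (within 10 degrees) and at rest on the floor of the tool tray, anywhere in it (x of vial in the frame of track between 0.106 and 0.122 m and z of vial in the frame of track below 0.026 m and angle between the y axis of vial and the y axis of track, either way round below 0.18 rad and linear speed of each of vial, paddle below 0.02 m/s and x of paddle_mid in the frame of tray between -0.05 and 0.05 m and y of paddle_mid in the frame of tray between -0.125 and 0.125 m and z of paddle_mid in the frame of tray below 0.068 m and angle between paddle_mid's own z axis and vertical below 0.17 rad); the robot touches nothing.
It fails at once if the gripper or arm touches the vial (contact force between any of the fingers, the arm and vial above 0.3 N).
It fails at once if the vial is knocked: faster than 0.4 m/s (linear speed of vial above 0.4 m/s).
It fails at once if the vial is pressed by the paddle with more than 20 N (contact force between paddle and vial above 20 N).
It fails at once if the vial leaves the floor of the track by more than 15 mm (z of vial in the frame of track above 0.035 m).
It also fails if it takes over 58 s, if anything falls off the work surface, if the arm or the gripper's body presses on something with over 40 N, if the wrist force passes 120 N, or if a joint passes its speed limit or range.

## Working session

There is one attempt and no reset: what is moved stays moved. The work goes in short steps, Python scripts to look and compute and a tool call to move; the robot and the scene stay as the last step left them, time stands still between calls to the robot, and variables do not carry over. Pictures are saved under pics/ and viewed, at most 10 in all, crops included, and the job is handed in when it is done.

Besides the shell and the picture viewer there is one more tool, called after ">>>" as name(argument=value, ...), one argument or row to a line, values as JSON. move_arm: Moves the arm, as the interface text tells. Its arguments: {"type":"object","properties":{"deltas":{"type":"array","items":{"type":"number"}},"squeeze":{"type":"number"}},"required":["deltas"]}

```bash
mkdir -p pics
cat > h.py <<'E'
import numpy as np, cv2
from plant import robot
from scipy.spatial.transform import Rotation as Rn
def cam(n):
    m=robot.camera_model(n); K=np.array(m["K"])
    if n=="wrist":
        s=robot.read_state(); T=np.eye(4); T[:3,:3]=Rn.from_rotvec(s["orientation"]).as_matrix(); T[:3,3]=s["tool_pos"]
        W=T@np.array(m["tool_from_camera"])
    else:
        R=np.array(m["R"]); W=np.eye(4); W[:3,:3]=R.T; W[:3,3]=-R.T@np.array(m["t"])
    return K,W
def cloud(d,K,W):
    v,u=np.mgrid[:d.shape[0],:d.shape[1]]
    P=np.stack([(u-K[0,2])/K[0,0]*d,(v-K[1,2])/K[1,1]*d,d],-1)
    X=P@W[:3,:3].T+W[:3,3]; X[d==0]=np.nan; return X
def look(n):
    K,W=cam(n); p,d=robot.read_camera(n); return p,cloud(d,K,W)
def save(p,f): cv2.imwrite("pics/"+f,p[:,:,::-1])
E
python3 - <<'E'
from h import *
np.set_printoptions(precision=4,suppress=True)
for n in("top","side"):
    p,X=look(n); save(p,n+"0.png"); np.save(n+"0.npy",X)
    for l in("paddle_mid","vial","track","tray"):
        for r in robot.recognise(n,l):
            u,v=map(int,r["uv"]); print(n,l,u,v,round(r["confidence"],2),X[v,u])
s=robot.read_state();print(s["t"],s["tool_pos"],Rn.from_rotvec(s["orientation"]).as_matrix())
E
```

```text
top paddle_mid 168 258 0.8 [0.3522 0.0793 0.0353]
top paddle_mid 167 219 0.73 [0.4286 0.0702 0.1067]
top paddle_mid 231 207 0.54 [ 0.4511 -0.0619  0.1086]
top paddle_mid 250 208 0.22 [ 0.4642 -0.1016  0.0046]
top vial 338 168 0.64 [ 0.5496 -0.3052  0.0312]
top vial 242 131 0.62 [ 0.6407 -0.0859  0.033 ]
top track 200 129 0.59 [0.6564 0.0143 0.0046]
top tray 249 208 0.67 [ 0.4639 -0.0993  0.0067]
side paddle_mid 188 159 0.77 [0.3414 0.0756 0.0591]
side paddle_mid 224 159 0.76 [0.4304 0.0646 0.0601]
side paddle_mid 237 187 0.61 [ 0.4543 -0.0616  0.0631]
side vial 319 203 0.84 [ 0.6405 -0.0964  0.0282]
side vial 294 276 0.66 [ 0.547  -0.3162  0.0249]
side track 315 187 0.62 [ 0.651  -0.0018  0.0051]
side tray 246 224 0.74 [ 0.4685 -0.1273  0.0062]
0.5 [0.2635 0.539  0.2296] [[-0.8984  0.4393 -0.    ]
 [ 0.4393  0.8984 -0.0001]
 [ 0.     -0.0001 -1.    ]]
```

```bash
python3 -c "
import cv2
cv2.imwrite('pics/t1.png',cv2.resize(cv2.imread('pics/top0.png')[60:300,90:390],(800,600)[:2] if 0 else (750,600),interpolation=2))"
```

```text
(no output)
```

View pics/t1.png

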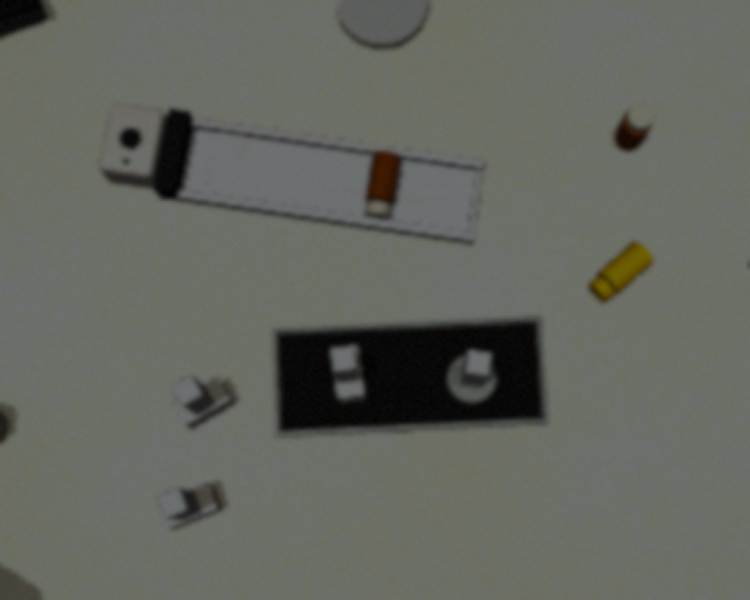

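View pics/side0.png

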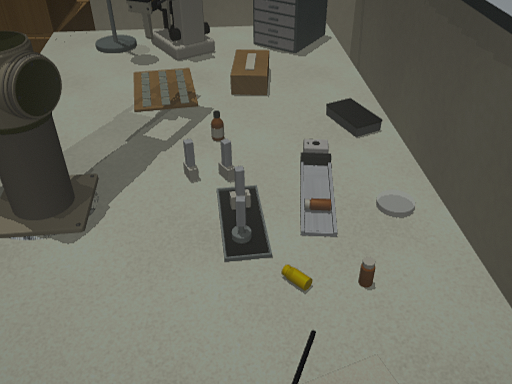

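The top view shows the block-foot paddle in the tray at about full-image pixel (229,209), with the round-foot tamper at (280,210). The vial is at (243,133) with its cap toward the robot, and the stop and reader are at (160,120), so it rolls towards +y. The side view agrees: two spare paddles stand on the bench, and the paddle in the tray is the farthest right.

Run:
```python
from h import *
np.set_printoptions(precision=4,suppress=True)
X=np.load("top0.npy"); p=cv2.imread("pics/top0.png").astype(int)
def box(m,n):
    q=X[m][:,:2]; r=cv2.minAreaRect((q*1000).astype(np.float32)); print(n,len(q),np.round(r[0],1),np.round(r[1],1),round(r[2],1),"mean",X[m].mean(0))
x,y,z=X[...,0],X[...,1],X[...,2]
near=lambda a,b,r:(abs(x-a)<r)&(abs(y-b)<r)
box(near(.45,-.062,.04)&(z>.095),"handle top")
box(near(.45,-.062,.05)&(z>.03)&(z<.048),"foot top")
box(near(.45,-.18,.05)&(z>.095),"tamper top")
dark=(p.sum(-1)<120)
box(near(.46,-.11,.16)&(abs(x-.46)<.07)&dark&(z<.02),"tray")
col=(p[...,2]-p[...,0]>40)
box(near(.64,-.09,.05)&(z>.018)&(z<.045),"vial")
box((x>.55)&(x<.76)&(y>.1)&(y<.25)&(z>.022)&(z<.036),"stop")
box((x>.55)&(x<.76)&(y>.1)&(y<.3)&(z>.038),"reader")
w=(x>.55)&(x<.76)&(y>-.27)&(y<.1)&(z>.009)&(z<.018); box(w,"walls")
q=X[w]; 
for b in(-.2,-.15,-.05,0,.05):
    s=q[abs(q[:,1]-b)<.012]; m=s[:,0].mean(); print(b,s[s[:,0]<m].mean(0),s[s[:,0]>m].mean(0))
```

```text
handle top 104 [459.4 -53.1] [20.1 19.7] 6.8 mean [ 0.4582 -0.0532  0.1102]
foot top 95 [459.3 -53. ] [46.2 23.8] 7.4 mean [ 0.448  -0.0561  0.0415]
tamper top 105 [ 453.9 -164.6] [20.2 20.3] 84.3 mean [ 0.4528 -0.1642  0.1107]
tray 3373 [ 459.8 -109.6] [ 89.5 240.2] 1.7 mean [ 0.4594 -0.1077  0.0063]
vial 338 [636.9 -97.5] [99.4 77.4] 78.2 mean [ 0.636  -0.0875  0.0287]
stop 327 [676.6 126.6] [66.6 79. ] 72.5 mean [0.6644 0.1151 0.0313]
reader 617 [676.5 138.8] [62.7 66.5] 80.8 mean [0.6758 0.1425 0.0456]
walls 1086 [647.2 -38. ] [281.1  82.5] 80.1 mean [ 0.6467 -0.0383  0.0138]
-0.2 [nan nan nan] [nan nan nan]
-0.15 [ 0.595  -0.1506  0.0143] [ 0.6625 -0.1496  0.0138]
-0.05 [ 0.6105 -0.0507  0.0144] [ 0.6783 -0.0496  0.014 ]
0 [0.6218 0.0002 0.0141] [0.6871 0.0001 0.0142]
0.05 [0.6319 0.0506 0.0131] [0.692  0.0507 0.0134]<stdin>:20: RuntimeWarning: Mean of empty slice.
  ret = ret.dtype.type(ret / rcount)
  ret = um.true_divide(
```

```bash
cat >> h.py <<'E'
def to(x,y,z,yaw):  # target TCP, yaw deg of tool y axis, tool down -> shift in tool axes + rotvec
    s=robot.read_state(); R=Rn.from_rotvec(s["orientation"]); a=np.radians(yaw)
    Y=np.array([np.cos(a),np.sin(a),0]); Z=np.array([0,0,-1.]); T=Rn.from_matrix(np.stack([np.cross(Y,Z),Y,Z],1))
    print(np.round(R.inv().apply(np.array([x,y,z])-s["tool_pos"]),4),np.round((R.inv()*T).as_rotvec(),4))
E
python3 -c "
from h import *
to(.459,-.053,.17,97.1)"
```

```text
[-0.4356 -0.446   0.0596] [-1.000e-04 -0.000e+00 -5.787e-01]
```

>>> move_arm(
  deltas=[-0.435, -0.446, 0.06, 0, 0, -0.579, 0.65, -0.435, -0.446, 0.06, 0, 0, -0.579, 0.65, -0.435, -0.446, 0.06, 0, 0, -0.579, 0.65, -0.435, -0.446, 0.06, 0, 0, -0.579, 0.65, -0.435, -0.446, 0.06, 0, 0, -0.579, 0.65, -0.435, -0.446, 0.06, 0, 0, -0.579, 0.65, -0.435, -0.446, 0.06, 0, 0, -0.579, 0.65, -0.435, -0.446, 0.06, 0, 0, -0.579, 0.65, -0.435, -0.446, 0.06, 0, 0, -0.579, 0.65, -0.435, -0.446, 0.06, 0, 0, -0.579, 0.65, -0.435, -0.446, 0.06, 0, 0, -0.579, 0.65, -0.435, -0.446, 0.06, 0, 0, -0.579, 0.65],
)

```text
t: 2.0
tool_pos: [0.4583, -0.053, 0.1695]
orientation: [0.192, -3.135, -0.001]
force: [0.5, -0.7, 0.5]
opening: 0.0609
gripper_force: 0.0
```

Run:
```python
from h import *
np.set_printoptions(precision=4,suppress=True)
to(.459,-.053,.17,97.1)
p,X=look("wrist"); save(p,"w1.png")
x,y,z=X[...,0],X[...,1],X[...,2]
for n,a,b in(("top",.095,.12),("foot",.03,.048)):
    m=(abs(x-.459)<.05)&(abs(y+.053)<.05)&(z>a)&(z<b); print(n,m.sum())
    if m.sum()>5: print(cv2.minAreaRect((X[m][:,:2]*1000).astype(np.float32)),X[m].mean(0))
```

```text
[-0.0007 -0.0001 -0.0005] [ 0.0005 -0.0004 -0.0015]
top 982
((459.72998046875, -53.863346099853516), (19.6485652923584, 19.66073226928711), 7.455717086791992) [ 0.4582 -0.0541  0.1078]
foot 584
((449.7059326171875, -55.246742248535156), (25.146387100219727, 23.64925193786621), 6.724626541137695) [ 0.4448 -0.0562  0.0389]
```

>>> move_arm(
  deltas=[-0.001, 0, 0.05, 0, 0, 0, 0.65, -0.001, 0, 0.091, 0, 0, 0, 0.65, -0.001, 0, 0.091, 0, 0, 0, 0.65, -0.001, 0, 0.091, 0, 0, 0, 0, -0.001, 0, 0.091, 0, 0, 0, 0, -0.001, 0, 0.091, 0, 0, 0, 0, -0.001, 0, 0.091, 0, 0, 0, 0, -0.001, 0, 0.091, 0, 0, 0, 0],
  squeeze=25,
)

```text
t: 3.05
tool_pos: [0.4597, -0.0527, 0.079]
orientation: [-0.195, 3.135, -0.0]
force: [0.4, -0.4, 2.8]
opening: 0.02
gripper_force: 25.0
```

```bash
python3 -c "
from h import *
to(.631,-.133,.139,80.2)"
```

```text
[-0.1601 -0.1009 -0.0599] [-1.000e-04  6.000e-04  2.951e-01]
```

>>> move_arm(
  deltas=[0, 0, -0.03, 0, 0, 0, 0, 0, 0, -0.06, 0, 0, 0, 0, -0.05, -0.032, -0.06, 0, 0, 0.1, 0, -0.1, -0.064, -0.06, 0, 0, 0.2, 0, -0.16, -0.101, -0.06, 0, 0, 0.295, 0, -0.16, -0.101, -0.06, 0, 0, 0.295, 0, -0.16, -0.101, -0.06, 0, 0, 0.295, 0],
)

```text
t: 3.92
tool_pos: [0.6302, -0.133, 0.1375]
orientation: [-0.267, -3.128, -0.001]
force: [0.8, 0.4, -1.1]
opening: 0.0203
gripper_force: 25.0
```

Run:
```python
from h import *
np.set_printoptions(precision=4,suppress=True)
to(.631,-.133,.139,80.2)
p,X=look("wrist"); save(p,"w2.png")
x,y,z=X[...,0],X[...,1],X[...,2]
m=(abs(x-.637)<.05)&(y>-.13)&(y<-.04)&(z>.024)&(z<.04);print(m.sum(),X[m].mean(0),cv2.minAreaRect((X[m][:,:2]*1000).astype(np.float32)))
m=(abs(x-.65)<.08)&(y>-.18)&(y<.12)&(z>.010)&(z<.018)
q=X[m]
for b in np.arange(-.18,.12,.03):
    s=q[abs(q[:,1]-b)<.01]
    if len(s)>10: c=s[:,0].mean(); print(b,s[s[:,0]<c].mean(0),s[s[:,0]>c].mean(0))
```

```text
[-0.0008  0.0002 -0.0015] [ 0.0003 -0.0022  0.0005]
2055 [ 0.6391 -0.0878  0.0285] ((639.1170043945312, -87.33197784423828), (24.711042404174805, 60.230159759521484), 79.95195007324219)
-0.18 [ 0.5991 -0.1719  0.0117] [ 0.6518 -0.1767  0.0117]
-0.15 [ 0.5908 -0.1513  0.0129] [ 0.5956 -0.1487  0.0129]
-0.12 [ 0.5962 -0.1212  0.0129] [ 0.6017 -0.1185  0.013 ]
-0.09 [ 0.6044 -0.0902  0.0133] [ 0.6731 -0.0895  0.0134]
-0.06 [ 0.6083 -0.0599  0.0129] [ 0.6807 -0.0603  0.0128]
-0.03 [ 0.6131 -0.0302  0.0129] [ 0.6855 -0.0299  0.0129]
0.0 [0.6179 0.0001 0.0129] [0.6907 0.     0.0129]
0.03 [0.6231 0.03   0.013 ] [0.6957 0.0299 0.0128]
0.06 [0.6283 0.0599 0.013 ] [0.7008 0.06   0.0128]
```

View pics/w2.png

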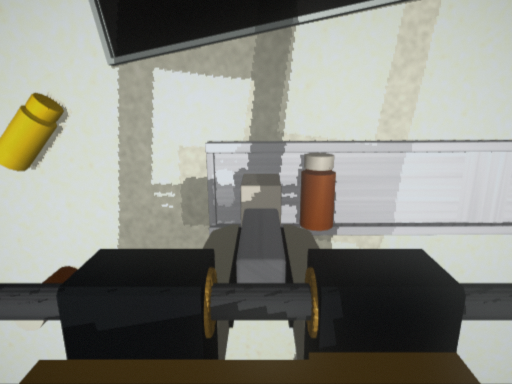

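The wrist picture shows the foot hanging square with the track behind the vial (318,190), and the wall lines run parallel to the image axis. I'll lower it now.

>>> move_arm(
  deltas=[-0.0015, 0, 0.02, 0, 0, 0, 0, -0.0015, 0, 0.04, 0, 0, 0, 0, -0.0015, 0, 0.053, 0, 0, 0, 0, -0.0015, 0, 0.053, 0, 0, 0, 0, -0.0015, 0, 0.053, 0, 0, 0, 0],
)

```text
t: 4.6
tool_pos: [0.6324, -0.1333, 0.086]
orientation: [0.268, 3.13, -0.0]
force: [0.0, 0.1, -1.7]
opening: 0.0201
gripper_force: 25.0
```

Run:
```python
from h import *
p,X=look("wrist"); save(p,"w3.png")
to(.6315,-.133,.084,80.3)
e=np.array([.6543+.0048-.0053*0,0,0])
x,y,z=X[...,0],X[...,1],X[...,2]
m=(abs(x-.637)<.05)&(y>-.11)&(y<-.04)&(z>.024)&(z<.036);print(m.sum(),X[m].mean(0))
```

```text
[0.0013 0.0002 0.0025] [-0.0002  0.0013 -0.0015]
2807 [ 0.63655446 -0.08742066  0.0284524 ]
```

>>> move_arm(
  deltas=[0, 0.005, 0.001, 0, 0, 0, 0, 0, 0.01, 0.001, 0, 0, 0, 0, 0, 0.015, 0.001, 0, 0, 0, 0, 0, 0.018, 0.001, 0, 0, 0, 0, 0, 0.021, 0.001, 0, 0, 0, 0, 0, 0.025, 0.001, 0, 0, 0, 0, 0, 0.03, 0.001, 0, 0, 0, 0, 0, 0.035, 0.001, 0, 0, 0, 0, 0, 0.04, 0.001, 0, 0, 0, 0, 0, 0.045, 0.001, 0, 0, 0, 0, 0, 0.05, 0.001, 0, 0, 0, 0, 0, 0.055, 0.001, 0, 0, 0, 0],
)

```text
t: 6.15
tool_pos: [0.6416, -0.0787, 0.0846]
orientation: [-0.268, -3.13, -0.0]
force: [0.2, 0.1, -1.1]
opening: 0.0197
gripper_force: 25.0
```

>>> move_arm(
  deltas=[0, 0.005, 0, 0, 0, 0, 0, 0, 0.01, 0, 0, 0, 0, 0, 0, 0.015, 0, 0, 0, 0, 0, 0, 0.02, 0, 0, 0, 0, 0, 0, 0.025, 0, 0, 0, 0, 0, 0, 0.03, 0, 0, 0, 0, 0, 0, 0.035, 0, 0, 0, 0, 0, 0, 0.04, 0, 0, 0, 0, 0, 0, 0.045, 0, 0, 0, 0, 0, 0, 0.05, 0, 0, 0, 0, 0, 0, 0.055, 0, 0, 0, 0, 0, 0, 0.06, 0, 0, 0, 0, 0],
)

```text
t: 7.65
tool_pos: [0.6518, -0.0196, 0.0846]
orientation: [0.268, 3.13, -0.0]
force: [0.0, -0.3, -1.4]
opening: 0.0198
gripper_force: 25.0
```

```bash
cat > chk.py <<'E'
from h import *
import sys
np.set_printoptions(precision=4,suppress=True)
p,X=look("wrist"); save(p,sys.argv[1])
s=robot.read_state(); print(s["t"],s["tool_pos"],s["gripper_force"],s["force"])
o=np.array([.6543-.0286*.169,-.0286]);u=np.array([.1675,.9859]);v=np.array([-u[1],u[0]])
print("tcp in track",(s["tool_pos"][:2]-o)@u,(s["tool_pos"][:2]-o)@v)
d=X[...,:2]-o; a=d@u;b=d@v;z=X[...,2]
m=(abs(b)<.03)&(a>(s["tool_pos"][:2]-o)@u+.012)&(a<.128)&(z>.022)&(z<.038)
if m.sum(): print("vial",m.sum(),a[m].mean(),np.percentile(a[m],[3,97]),b[m].min(),b[m].max(),np.percentile(z[m],98),cv2.minAreaRect((np.c_[a[m],b[m]]*1000).astype(np.float32)))
E
python3 chk.py w4.png
```

```text
7.7 [ 0.6519 -0.019   0.0847] 24.999755322933197 [ 0.1355  1.1622 -1.92  ]
tcp in track 0.009899506779806184 -0.0007396119509995617
vial 2317 0.03557497116429872 [0.0238 0.0469] -0.023172045018169718 0.029982197921415592 0.031393765970862665 ((75.30503845214844, 3.402019500732422), (53.15376663208008, 105.38230895996094), 89.99430847167969)
```

>>> move_arm(
  deltas=[0, 0.005, 0, 0, 0, 0, 0, 0, 0.01, 0, 0, 0, 0, 0, 0, 0.015, 0, 0, 0, 0, 0, 0, 0.02, 0, 0, 0, 0, 0, 0, 0.025, 0, 0, 0, 0, 0, 0, 0.03, 0, 0, 0, 0, 0, 0, 0.035, 0, 0, 0, 0, 0, 0, 0.04, 0, 0, 0, 0, 0, 0, 0.045, 0, 0, 0, 0, 0, 0, 0.05, 0, 0, 0, 0, 0, 0, 0.055, 0, 0, 0, 0, 0, 0, 0.06, 0, 0, 0, 0, 0],
)

```text
t: 9.2
tool_pos: [0.662, 0.0395, 0.0846]
orientation: [-0.268, -3.13, -0.0]
force: [-0.9, 0.5, -0.9]
opening: 0.02
gripper_force: 25.0
```

```bash
python3 chk.py w5.png
```

```text
9.25 [0.662  0.0402 0.0847] 24.999902844429016 [ 0.3021  0.9088 -0.9648]
tcp in track 0.06991611752745402 -0.0008576797744679916
vial 2400 0.09519047014423015 [0.0834 0.1068] -0.025584173560226908 0.02999773994376658 0.03291286790023872 ((95.46305084228516, 2.1920623779296875), (25.751285552978516, 55.616905212402344), 0.14732183516025543)
```

View pics/w5.png

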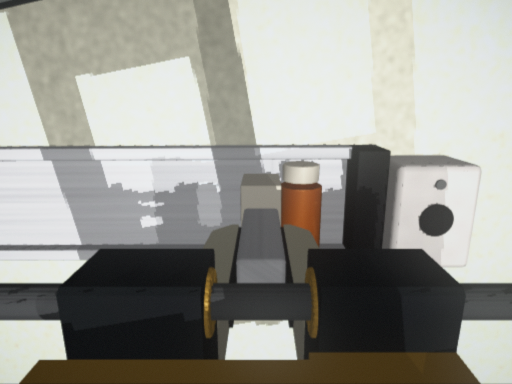

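The vial (301,205) lies square against the paddle on the ramp, about 12 mm short of the crest.

>>> move_arm(
  deltas=[0, 0.003, 0, 0, 0, 0, 0, 0, 0.006, 0, 0, 0, 0, 0, 0, 0.009, 0, 0, 0, 0, 0, 0, 0.011, 0, 0, 0, 0, 0, 0, 0.013, 0, 0, 0, 0, 0, 0, 0.015, 0, 0, 0, 0, 0, 0, 0.016, 0, 0, 0, 0, 0, 0, 0.016, 0, 0, 0, 0, 0, 0, 0.016, 0, 0, 0, 0, 0, 0, 0.016, 0, 0, 0, 0, 0],
)

```text
t: 10.5
tool_pos: [0.6646, 0.0549, 0.0846]
orientation: [0.268, 3.13, -0.0]
force: [0.1, -0.4, -2.0]
opening: 0.0198
gripper_force: 25.0
```

```bash
python3 chk.py w6.png
```

```text
10.55 [0.6647 0.0549 0.0847] 24.999814331531525 [-0.5663 -0.7094 -2.5157]
tcp in track 0.08485736322665104 -0.0009868928901968065
vial 2481 0.11474214112748402 [0.1032 0.1261] -0.02674182137130976 0.029964635947033188 0.03144378556522416 ((114.51213073730469, 1.536325454711914), (25.739789962768555, 57.02141571044922), 1.101129174232483)
```

>>> move_arm(
  deltas=[0, -0.01, 0, 0, 0, 0, 0, 0, -0.03, 0, 0, 0, 0, 0, 0, -0.03, -0.04, 0, 0, 0, 0, 0, -0.03, -0.08, 0, 0, 0, 0, 0, -0.03, -0.08, 0, 0, 0, 0],
)

```text
t: 11.18
tool_pos: [0.6622, 0.0237, 0.1697]
orientation: [0.269, 3.122, 0.0]
force: [0.5, 0.8, -1.0]
opening: 0.0196
gripper_force: 25.0
```

```bash
python3 -c "
from h import *
to(.4597,-.0527,.100,97.1)"
```

```text
[ 0.187  -0.11    0.0681] [-0.0005  0.0082 -0.2958]
```

>>> move_arm(
  deltas=[0.05, -0.028, 0, 0, 0, -0.1, 0, 0.1, -0.056, 0, 0, 0, -0.2, 0, 0.15, -0.085, 0, 0, 0, -0.295, 0, 0.187, -0.11, 0.02, 0, 0, -0.295, 0, 0.187, -0.11, 0.05, 0, 0, -0.295, 0, 0.187, -0.11, 0.06, 0, 0, -0.295, 0, 0.187, -0.11, 0.06, 0, 0, -0.295, 0, 0.187, -0.11, 0.06, 0, 0, -0.295, 0],
)

```text
t: 12.18
tool_pos: [0.4574, -0.0513, 0.1055]
orientation: [-0.196, 3.135, -0.001]
force: [0.4, 0.2, -1.1]
opening: 0.0198
gripper_force: 25.0
```

```bash
python3 -c "
from h import *
print(robot.read_state()['tool_pos'])
to(.4597,-.0527,.0795,97.1)"
```

```text
[ 0.45744079 -0.05132502  0.10546651]
[-0.002  -0.0016  0.026 ] [-0.0004  0.0009  0.0007]
```

Lowering to just above the floor, then settling slowly.

>>> move_arm(
  deltas=[-0.002, -0.0015, 0.012, 0, 0, 0, 0, -0.002, -0.0015, 0.022, 0, 0, 0, 0, -0.002, -0.0015, 0.024, 0, 0, 0, 0, -0.002, -0.0015, 0.026, 0, 0, 0, 0, -0.002, -0.0015, 0.026, 0, 0, 0, 0, -0.002, -0.0015, 0.026, 0, 0, 0, 0],
)

```text
t: 12.92
tool_pos: [0.4589, -0.0524, 0.079]
orientation: [-0.195, 3.135, -0.0]
force: [-1.0, 1.3, 3.2]
opening: 0.0202
gripper_force: 25.0
```

>>> move_arm(
  deltas=[0, 0, 0, 0, 0, 0, 0.3, 0, 0, 0, 0, 0, 0, 0.5, 0, 0, 0, 0, 0, 0, 0.6, 0, 0, 0, 0, 0, 0, 0.6, 0, 0, -0.02, 0, 0, 0, 0.6, 0, 0, -0.06, 0, 0, 0, 0.6, 0, 0, -0.11, 0, 0, 0, 0.6, 0, 0, -0.13, 0, 0, 0, 0.6, 0, 0, -0.13, 0, 0, 0, 0.6, 0, 0, -0.13, 0, 0, 0, 0.6],
)

```text
t: 14.18
tool_pos: [0.4581, -0.0523, 0.2072]
orientation: [0.195, -3.134, -0.001]
force: [0.5, 0.4, 0.4]
opening: 0.0555
gripper_force: 0.0
```

Run:
```python
from h import *
np.set_printoptions(precision=4,suppress=True)
s=robot.read_state();print(s["t"],s["tool_pos"],s["opening"])
p,X=look("side"); save(p[120:270,160:360].repeat(3,0).repeat(3,1),"s2.png")
p,X=look("wrist")
x,y,z=X[...,0],X[...,1],X[...,2]
for a,b in((.095,.12),(.03,.048)):
    m=(abs(x-.459)<.05)&(abs(y+.053)<.05)&(z>a)&(z<b); print(m.sum(),X[m].mean(0),cv2.minAreaRect((X[m][:,:2]*1000).astype(np.float32)))
```

```text
14.175 [ 0.4581 -0.0523  0.2072] 0.055523571720358156
752 [ 0.4576 -0.0526  0.1078] ((458.94378662109375, -52.3338623046875), (20.02766990661621, 19.944091796875), 6.716170310974121)
443 [ 0.444  -0.0541  0.0391] ((448.3299255371094, -53.62043380737305), (24.228191375732422, 22.993972778320312), 6.576254844665527)
```

View pics/s2.png

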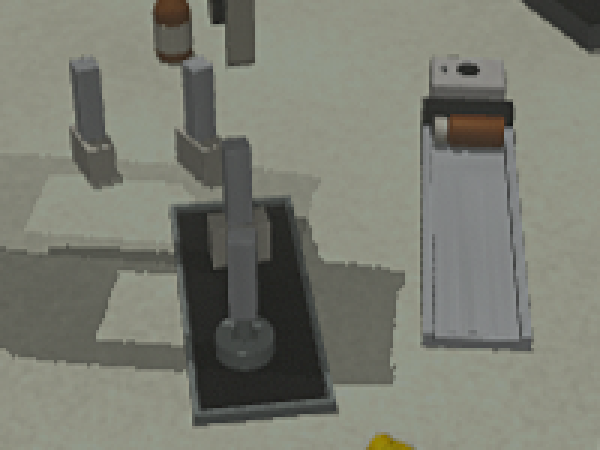

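The vial rests against the stop (470,130) and the paddle stands upright in the tray (238,200), with the gripper clear of everything.

```bash
python3 -c "
from plant import robot
print(robot.close_job())"
```

```text
the job is handed in; nothing more can be done
None
```

I rolled the vial up the ramp into its seat against the black stop, stood the paddle upright back in the tray and let go, then handed the job in at about 14 s; no verdict came back, but my last pictures showed both in place.

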